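# Find the heavier microscope objective and hold it over the light base

## Task

First swing the mirror lever on the side of the microscope light base into the bright-field notch, the far one marked with a ring, and let go so that it stays clicked in. Then lift the two look-alike objectives off the tray in turn to feel which is the heavier, the one full of glass; stand the lighter one upright on the tray again, and finish still holding the heavier one in the gripper, upright and steady, centred over the round glass window with a few centimetres of air under it, for a look through it against the light. Neither objective may touch the light base or be tipped over, and the tube block, bottle and dish are to be left where they are.

Things in the scene. Friction and masses are not known exactly. Their poses are not given: they have to be found in the camera images.
- light_base: White-painted transmitted-light base of a stereo microscope, fixed to the bench, 260 (x) x 240 (y) x 60 mm; origin under its centre, x away from the robot at yaw 0, z up. It stands at a different place and yaw (up to 0.2 rad) each time.
- window (a point): Centre of the round stage glass (98 mm across, flush in the deck), on the deck surface 60 mm above the bench; 20 mm nearer the front than the base's centre. Axes as the base: x away from the robot, z up.
- mirror_lever (a joint): Mirror lever angle, rad. Three detent notches: 0 = closed (leaning 0.45 rad from vertical to the base's -x, the robot's side; dot mark), 0.45 = oblique (upright; half-disc mark), 0.90 = bright field (leaning 0.45 rad to the base's +x, the far side; ring mark). Starts in one of the first two. The detent pulls it into the nearest notch; about 3 N at the grip passes a hump. Stops: -0.10 and 1.00.
- lever_grip (a point): Centre of the lever's grip: black cylinder 20 mm in diameter, 34 mm long, axis along the base's y, on an 85 mm arm outside the base's +y wall, 105 to 115 mm above the bench. It moves on an arc about lever_pivot in the base's x-z plane. Clear above, in front and behind; a notched steel quadrant between arm and wall reaches 88 mm high.
- lever_pivot (a point): Point on the lever's axis (the base's y) below the grip, 30 mm above the bench; axes as the base. At joint value q the grip is at 85 sin(q - 0.45) mm along the base's x and 85 cos(q - 0.45) mm above this point.
- tray: Shallow stainless tray, fixed, 180 (x) x 270 (y) x 12 mm high, 3 mm walls, with a grey mat whose top is 6 mm above the bench; origin under its centre. Place and yaw vary.
- lens_a_center (a point): Centre (half-way up) of one of two objectives that look exactly alike: black barrel 54 mm in diameter from 9 to 41 mm above the foot, foot 49 mm, thread ring on top 45 mm, 50 mm high in all; upright on the tray mat, own z up, gripped round the barrel from above at any yaw. One weighs 0.19 to 0.24 kg, the other 0.40 to 0.53 kg; name and place do not tell which.
- lens_b_center (a point): Centre (half-way up) of the other objective, same shape as lens_a.
- tube_block_center (a point): Bystander: aluminium block with capped tubes, 75 x 150 x 95 mm high, 1.6 kg; point at its middle, 45 mm up.
- media_bottle_center (a point): Bystander: small clear bottle with a red cap, 48 mm in diameter, 98 mm high; point half-way up.
- dish_center (a point): Bystander: clear lidded culture dish, 61 mm in diameter, 15 mm high; point half-way up.

How it is judged (in metres and radians):
On the way, in this order (a step that is already met when the one before it is completed fails the run):
1. the mirror lever rests in the bright-field notch, let go (value of joint mirror_lever between 0.8 and 0.98 rad and contact force between the fingers and light_base below 0.2 N), for 0.3 s.
2. the lighter objective is lifted clear of the tray in the gripper (the other weighs on the tray with over 3.1 N) (((contact force between lens_a and the fingers above 1 N and z of lens_a_center in the frame of tray above 0.041 m and contact force between lens_b and the fingers below 0.1 N and z of lens_b_center in the frame of tray below 0.035 m and contact force between lens_b and tray above 3.1 N) or (contact force between lens_b and the fingers above 1 N and z of lens_b_center in the frame of tray above 0.041 m and contact force between lens_a and the fingers below 0.1 N and z of lens_a_center in the frame of tray below 0.035 m and contact force between lens_a and tray above 3.1 N))), for 0.3 s.
3. the heavier objective is lifted clear of the tray in the gripper and the lighter one stands on the tray (weighing on it with under 3.1 N) (((contact force between lens_a and the fingers above 1 N and z of lens_a_center in the frame of tray above 0.041 m and contact force between lens_b and the fingers below 0.1 N and z of lens_b_center in the frame of tray below 0.035 m and contact force between lens_b and tray between 1 and 3.1 N) or (contact force between lens_b and the fingers above 1 N and z of lens_b_center in the frame of tray above 0.041 m and contact force between lens_a and the fingers below 0.1 N and z of lens_a_center in the frame of tray below 0.035 m and contact force between lens_a and tray between 1 and 3.1 N))), for 0.3 s.
At the end, for the whole second after the job is handed in: Lever in the bright-field notch (0.80 to 0.98 rad); heavier objective held by the fingers alone, still, upright within 0.2 rad, within 20 mm of the window's centre, foot 10 to 100 mm above the glass; the lighter (under 3.1 N) upright on the tray, let go, at rest (value of joint mirror_lever between 0.8 and 0.98 rad and ((contact force between lens_a and the fingers above 1 N and horizontal distance between lens_a_center and window below 0.02 m and z of lens_a_center in the frame of window between 0.035 and 0.125 m and angle between lens_a_center's own z axis and vertical below 0.2 rad and linear speed of lens_a below 0.03 m/s and contact force between lens_a and light_base below 0.05 N and contact force between lens_b and the fingers below 0.1 N and angle between lens_b_center's own z axis and vertical below 0.1 rad and z of lens_b_center in the frame of tray between 0.027 and 0.035 m and x of lens_b_center in the frame of tray between -0.09 and 0.09 m and y of lens_b_center in the frame of tray between -0.135 and 0.135 m and linear speed of lens_b below 0.02 m/s and contact force between lens_b and tray between 1 and 3.1 N) or (contact force between lens_b and the fingers above 1 N and horizontal distance between lens_b_center and window below 0.02 m and z of lens_b_center in the frame of window between 0.035 and 0.125 m and angle between lens_b_center's own z axis and vertical below 0.2 rad and linear speed of lens_b below 0.03 m/s and contact force between lens_b and light_base below 0.05 N and contact force between lens_a and the fingers below 0.1 N and angle between lens_a_center's own z axis and vertical below 0.1 rad and z of lens_a_center in the frame of tray between 0.027 and 0.035 m and x of lens_a_center in the frame of tray between -0.09 and 0.09 m and y of lens_a_center in the frame of tray between -0.135 and 0.135 m and linear speed of lens_a below 0.02 m/s and contact force between lens_a and tray between 1 and 3.1 N))); the arm keeps its last pose, push and grip.
It fails at once if an objective touches the light base (contact force between any of lens_a, lens_b and light_base above 0.5 N).
It fails at once if an objective is tipped over (angle between any of lens_a_center, lens_b_center's own z axis and vertical above 0.8 rad).
It fails at once if the tube block, the bottle or the dish is moved (distance of any of tube_block_center, media_bottle_center, dish_center from where it was at the start of the episode above 0.03 m).
It also fails if it takes over 72 s, if anything falls off the work surface, if the arm or the gripper's body presses on something with over 40 N, if the wrist force passes 120 N, or if a joint passes its speed limit or range.

## Robot

A 6-joint arm with a two-finger parallel gripper is mounted at the origin on the work surface. World frame = base frame: x ahead of the robot, y to its left, z up, the work surface at z = 0. Lengths are in m, angles in degrees, forces in N, time in s.
With the tool pointing down it reaches from about 0.375 to 0.9 m from the base axis. Payload 3.1 kg.
Tool frame: the origin (TCP) lies midway between the tips of the shut fingers; the grasp point (between the pads) lies bot.pinch_z behind it (bot.pinch_z is the distance from the TCP to the grasp point, in m); z points along the fingers, y is the direction in which the jaws open and shut (so a half turn about z gives the same grasp; the last joint's range is limited). The gripper opens to 87 mm and grips with 3 to 60 N. Pads are 19 mm wide; open, the fingers measure 117 mm over their backs; the gripper's body (75 mm by 190 mm) begins 51 mm behind the grasp point.
Start: joints at [-74.628, 30.224, 82.088, -0, 67.689, -10.227], TCP at [0.27, -0.564, 0.223] pointing down, gripper open.
Joint ranges: [-176.69, 176.69], [-43.24, 126.21], [12.49, 139.97], [-82, 262], [0, 151.66], [-163.58, 163.58]. Speed limits (degrees/s): [159.86, 159.86, 180, 180, 180, 180].

## Interface

Orientations are given as a 3x3 rotation matrix whose columns are the frame's x, y, z axes.
In Python, from rig import bot gives the robot as it stands.
- The arm moves only by the tool apply_moves, never from a script. Its argument "motion" is text: rows parted by semicolons, each of 7 numbers parted by spaces: the shift along the tool's x, y, z in m, then the turn, a rotation vector about the tool's x, y, z in degrees, then the finger opening in m, from 0 to 0.087. A call has exactly 8 rows; each row is the pose to reach, as a shift and turn from the pose commanded when the call began, along the tool's axes at that moment; what a row does not reach only later rows make up. A row lasts 1/8 s, in which the tool goes at most 62.5 mm and 10.7 degrees, less where a joint would pass 70% of its speed; a pose out of reach is approached as far as the arm can. A call with a gripper value outside its range is refused whole. The fingers move at their own pace and stop on an object; the grip force is fixed at half the most. Time passes only in rows, so rows that repeat a pose let the fingers close, or fill a call up. It gives the time, the measured TCP pose, the force and the opening at its end, in the units of the state.
- bot.read_state(): the state, without advancing time (a new reading comes with each control period).
- bot.capture(name): name is "scene" or "top" or "wrist"; returns the picture (420x560x3 uint8, red, green, blue); there is no depth.
- bot.get_calibration(name): a dict with "fx", "fy", "cx", "cy" (pixels), "D" ([k1, k2, p1, p2, k3] as OpenCV has them; the pictures are not rectified), "rvec" (rotation vector, rad) and "tvec" (3), from world to camera coordinates, as OpenCV has them. Camera axes: x right, y down, z forward; pixel columns grow to the right and rows downward; lengths in m; the calibration is good to about 2 mm. A picture is of the moment at which its call begins: read the wrist's pose just before it. get_calibration takes no time and is no camera call; for the wrist camera it gives the pose at the moment of the call.
- bot.hand_in(): hands the job in, once; it reports no verdict.
Trained networks look in the newest picture that a camera, given by its name, has taken for a name from the list of things; names that differ only in an ending like _2 or _b are one class to them, and where a whole thing is asked for, a point or a joint stands for the part that bears it (a point fixed in the world has none). Each returns a list of dicts, best first, with "p" (0 to 1); they miss things now and then, are a little off and sometimes report something else, mostly with a low value. They report only what shows in the picture. A call takes as long as a camera call.
- bot.find_in(name, camera): "point" ([x, y, z] in m, in world coordinates, good to about 4 mm: the middle of the surface that is visible of it).
The state is a dict: "time_s": time; "joint_positions": joint angles; "qvel": joint speeds; "tau": joint torques, N m; "position": TCP position; "tcp_rot": TCP orientation; "force": force on the tool from outside, world axes, zero at the start; "moment": the same for the moment, N m; "opening": opening from 0.0 (shut) to 1.0 (fully open).
Only numpy, scipy, OpenCV 4.12 (cv2) and the standard library are available. Lean on these libraries where they do the work, as an engineer would, in place of code of your own. Each camera call takes 0.05 s, during which the arm holds its last target.

## Working session

There is one attempt and no reset: what is moved stays moved. The work goes in short steps, Python scripts to look and compute and a tool call to move; the robot and the scene stay as the last step left them, time stands still between calls to the robot, and variables do not carry over. Pictures are saved under pics/ and viewed, and the job is handed in when it is done.

Besides the shell and the picture viewer there is one more tool, called after "Emit:" in YAML: its name, and indented under it one key for each argument. apply_moves: Moves the arm, as the interface text tells. Its arguments: {"type":"object","properties":{"motion":{"type":"string"}},"required":["motion"]}

```bash
mkdir -p pics; ls
cat > h.py <<'E'
import numpy as np,cv2
from rig import bot
def snap(c,n):
    im=bot.capture(c); cv2.imwrite(f'pics/{n}.png',im[:,:,::-1]); return im
def cal(c):
    k=bot.get_calibration(c); K=np.array([[k['fx'],0,k['cx']],[0,k['fy'],k['cy']],[0,0,1]]);return K,np.array(k['D'],float),np.array(k['rvec'],float),np.array(k['tvec'],float)
def proj(c,P,k=None):
    K,D,r,t=k or cal(c); return cv2.projectPoints(np.array(P,float).reshape(-1,1,3),r,t,K,D)[0].reshape(-1,2)
def ray(c,uv,z,k=None):
    K,D,r,t=k or cal(c); R=cv2.Rodrigues(r)[0]; n=cv2.undistortPoints(np.array(uv,float).reshape(-1,1,2),K,D).reshape(-1,2)
    o=-R.T@t.ravel(); d=np.c_[n,np.ones(len(n))]@R; return o+d*((z-o[2])/d[:,2])[:,None]
E
python3 - <<'E'
from h import *
np.set_printoptions(precision=4,suppress=True)
s=bot.read_state();print(s,bot.pinch_z)
for c in ['scene','top']:
    snap(c,c+'0')
    for n in ['light_base','window','lever_grip','lever_pivot','mirror_lever','tray','lens_a_center','tube_block_center','media_bottle_center','dish_center']:
        print(c,n,[(np.round(d['point'],3).tolist(),round(d['p'],2)) for d in bot.find_in(n,c)])
E
```

```text
pics
{'time_s': 0.0, 'joint_positions': array([-74.628 ,  30.2777,  82.1567,   0.0003,  67.688 , -10.2242]), 'qvel': array([-0.0155,  0.0753, -0.0847, -0.0475,  0.056 , -0.106 ]), 'tau': array([  0.0025, -44.0028, -17.6593,   0.0635,   0.0582,  -0.0002]), 'position': array([ 0.2699, -0.5629,  0.2216]), 'tcp_rot': array([[ 0.9019,  0.432 , -0.0006],
       [ 0.432 , -0.9019,  0.0021],
       [ 0.0004, -0.0021, -1.    ]]), 'force': array([ 0.4309,  0.7222, -0.3277]), 'moment': array([-0.0353,  0.0144,  0.0367]), 'opening': 1.0013468505031735} 0.0187
scene light_base [([0.528, 0.087, 0.06], 0.72)]
scene window [([0.531, 0.088, 0.059], 0.58)]
scene lever_grip [([0.48, 0.233, 0.122], 0.39), ([0.451, -0.308, 0.054], 0.35)]
scene lever_pivot [([0.527, 0.089, 0.062], 0.82)]
scene mirror_lever [([0.482, 0.233, 0.121], 0.63)]
scene tray [([0.477, -0.252, 0.001], 0.87), ([0.339, 0.357, 0.065], 0.67)]
scene lens_a_center [([0.474, -0.192, 0.056], 0.71)]
scene tube_block_center [([0.711, -0.396, 0.048], 0.72)]
scene media_bottle_center [([0.337, 0.359, 0.066], 0.81)]
scene dish_center [([0.763, -0.122, 0.016], 0.87)]
top light_base []
top window [([0.509, 0.1, 0.056], 0.83), ([0.478, 0.235, 0.124], 0.6)]
top lever_grip [([0.483, 0.229, 0.122], 0.54)]
top lever_pivot [([0.511, 0.1, 0.059], 0.76), ([0.33, 0.359, 0.076], 0.62)]
top mirror_lever []
top tray [([0.472, -0.251, 0.013], 0.64)]
top lens_a_center []
top tube_block_center [([0.694, -0.386, 0.048], 0.7)]
top media_bottle_center [([0.329, 0.354, 0.074], 0.61)]
top dish_center [([0.76, -0.123, 0.012], 0.6)]
```

View pics/scene0.png

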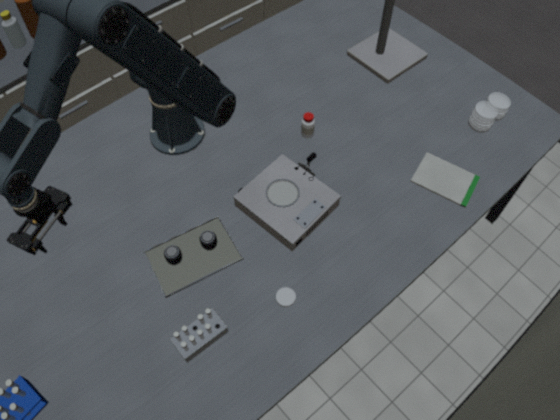

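View pics/top0.png

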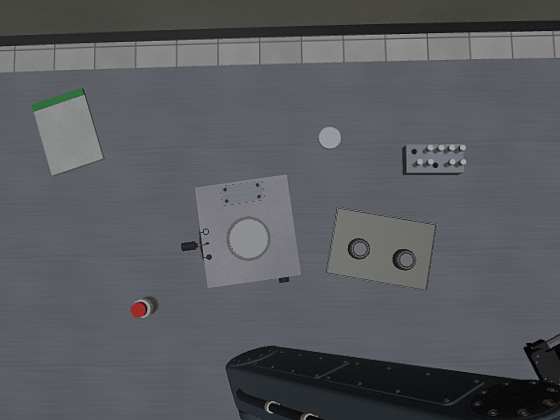

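The scene view shows the base with its lever at the left (+y) side, and two objectives on the tray. The top view (up = +x) shows the window at (249,238), deck corners near (195,188), (287,175), (301,275) and (208,288), the grip at (189,246), and lens tops at (358,248) and (404,260). I'll enlarge these areas.

Run:
```python
import cv2
im=cv2.imread('pics/top0.png')
cv2.imwrite('pics/topA.png',cv2.resize(im[165:300,170:310],None,fx=4.4,fy=4.4,interpolation=cv2.INTER_CUBIC))
cv2.imwrite('pics/topB.png',cv2.resize(im[200:295,320:445],None,fx=6,fy=6,interpolation=cv2.INTER_CUBIC))
```

```text
(no output)
```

View pics/topA.png

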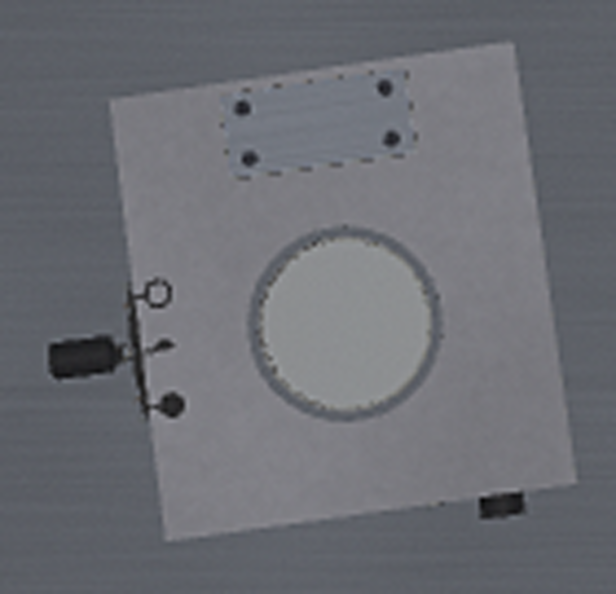

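View pics/topB.png

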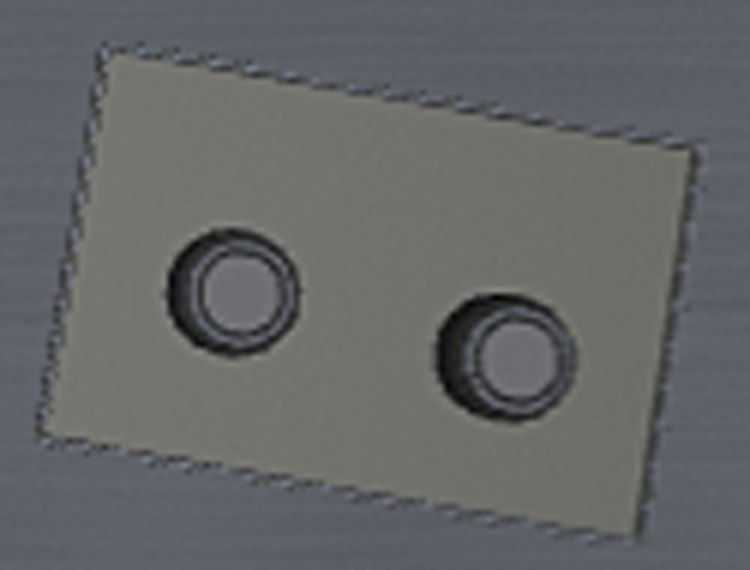

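```bash
python3 - <<'E'
from h import *
np.set_printoptions(precision=4,suppress=True)
A=lambda p:np.array(p)/4.4+[170,165]-.4
B=lambda p:np.array(p)/6+[320,200]-.4
c=ray('top',A([(110,98),(514,41),(577,484),(166,541)]),.06);print('corners',c,c.mean(0))
d1=c[0]-c[3]+c[1]-c[2];yaw=np.arctan2(d1[1],d1[0]);print('yaw',np.degrees(yaw),np.linalg.norm(d1)/2,np.linalg.norm(c[0]-c[1]))
bx=np.array([np.cos(yaw),np.sin(yaw),0])
w=ray('top',A([(345,323)]),.06)[0];print('win',w,c.mean(0)-.02*bx)
g=ray('top',A([(83,358)]),.115)[0];print('grip',g)
by=np.array([-bx[1],bx[0],0]); print('grip in base',(g-c.mean(0))@bx,(g-c.mean(0))@by)
for q in [(0,.105),(1,.115)]:
  pass
L=ray('top',B([(248,291),(520,357)]),.056);print('lens',L)
t=ray('top',B([(105,50),(697,147),(638,538),(40,440)]),.012);print('tray',t,t.mean(0))
# project to scene
K=cal('scene');print(proj('scene',np.r_[L,[g],[w]]))
E
python3 - <<'E'
import cv2
im=cv2.imread('pics/scene0.png')
cv2.imwrite('pics/sceneA.png',cv2.resize(im[135:295,140:350],None,fx=3.7,fy=3.7,interpolation=cv2.INTER_CUBIC))
E
```

```text
corners [[ 0.6311  0.233   0.06  ]
 [ 0.66   -0.0053  0.06  ]
 [ 0.4016 -0.0371  0.06  ]
 [ 0.3722  0.2013  0.06  ]] [0.5162 0.098  0.06  ]
yaw 6.996365620994327 0.26059959782421244 0.24011703631368617
win [0.4965 0.0959 0.06  ] [0.4963 0.0956 0.06  ]
grip [0.4788 0.237  0.115 ]
grip in base -0.02015138916235899 0.1425369991408941
lens [[ 0.466  -0.192   0.056 ]
 [ 0.4362 -0.3062  0.056 ]]
tray [[ 0.5732 -0.1386  0.012 ]
 [ 0.5254 -0.3988  0.012 ]
 [ 0.3547 -0.3662  0.012 ]
 [ 0.4015 -0.1057  0.012 ]] [ 0.4637 -0.2523  0.012 ]
[[206.1502 237.1079]
 [170.8235 251.6501]
 [310.9344 157.2694]
 [282.1481 192.8692]]
```

View pics/sceneA.png

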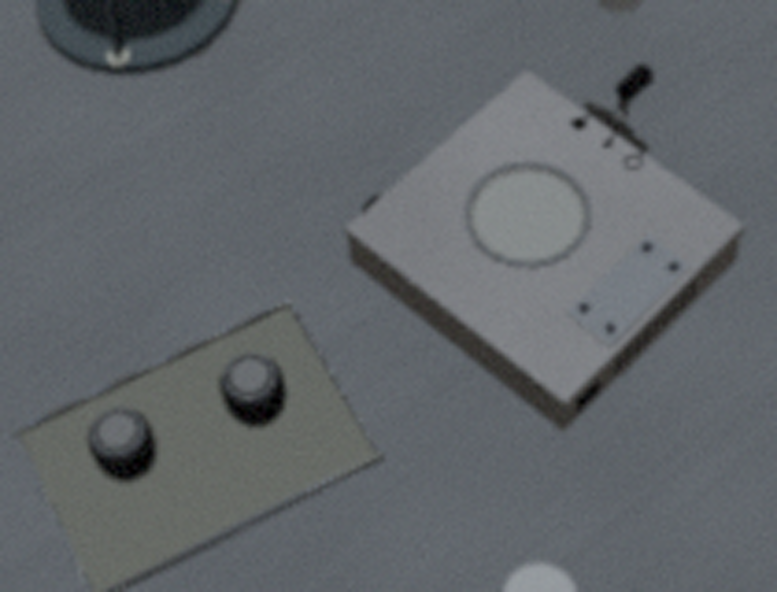

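```bash
cat > plan.py <<'E'
import numpy as np
O=np.array([.5162,.098]);a=np.radians(7);bx=np.array([np.cos(a),np.sin(a)]);by=np.array([-bx[1],bx[0]])
def base(x,y): return O+x*bx+y*by
def rel(p0,yaw0,pts):
    a=np.radians(yaw0);X=np.array([np.cos(a),np.sin(a),0]);Y=np.array([np.sin(a),-np.cos(a),0]);Z=np.array([0,0,-1.])
    for p in pts:
        d=np.array(p)-p0; print(np.round([d@X,d@Y,d@Z],4))
E
python3 - <<'E'
from plan import *
print(base(-.06,.147),base(-.0065,.147))
b=base(-.06,.147)
rel([.27,-.564,.223],25.59,[(.48,-.25,.223),(.45,.1,.223),(*b,.2)])
E
```

```text
[0.43873244 0.23659212] [0.49183366 0.24311213]
[ 0.325  -0.1925  0.    ]
[ 0.4491 -0.5211  0.    ]
[ 0.498  -0.6492  0.023 ]
```

Emit:
apply_moves:
  motion: "0.052 -0.031 0 0 0 5 0; 0.104 -0.062 0 0 0 10 0; 0.156 -0.093 0 0 0 15 0; 0.208 -0.124 0 0 0 18.6 0; 0.260 -0.155 0 0 0 18.6 0; 0.315 -0.1875 0 0 0 18.6 0; 0.340 -0.235 0 0 0 18.6 0; 0.360 -0.288 0 0 0 18.6 0"

```text
time_s: 2.1
position: [0.4712, -0.1467, 0.2227]
tcp_rot: [[0.992, 0.122, 0.001], [0.122, -0.992, -0.0], [0.001, 0.001, -1.0]]
force: [0.5, 0.8, -0.3]
opening: 0.172
```

Run:
```python
from plan import *
X=np.array([.9019,.432]);Y=np.array([.432,-.9019])
p=np.array([.27,-.564])+.36*X-.288*Y;print(p)
rel([*p,.223],7,[(.45,.1,.223),(*base(-.06,.147),.2),(*base(-.06,.147),.098)])
```

```text
[ 0.470268  -0.1487328]
[ 0.0102 -0.2493  0.    ]
[ 0.0157 -0.3863  0.023 ]
[ 0.0157 -0.3863  0.125 ]
```

Emit:
apply_moves:
  motion: "0.002 -0.058 0 0 0 0 0; 0.005 -0.116 0 0 0 0 0; 0.007 -0.174 0 0 0 0 0; 0.010 -0.232 0 0 0 0 0; 0.012 -0.290 0.010 0 0 0 0; 0.014 -0.345 0.023 0 0 0 0; 0.0157 -0.3863 0.045 0 0 0 0; 0.0157 -0.3863 0.085 0 0 0 0"

```text
time_s: 3.1
position: [0.4402, 0.2404, 0.1382]
tcp_rot: [[0.992, 0.127, 0.006], [0.127, -0.992, 0.002], [0.006, -0.001, -1.0]]
force: [-0.1, -0.6, -0.4]
opening: -0.0
```

Run:
```python
from h import *
from plan import *
s=bot.read_state();print(s['position'],s['force'])
print(s['time_s']);snap('top','top1');snap('wrist','w1')
im=cv2.imread('pics/top1.png');cv2.imwrite('pics/top1c.png',cv2.resize(im[165:300,110:310],None,fx=4,fy=4,interpolation=cv2.INTER_CUBIC))
```

```text
[0.44017493 0.24042112 0.13817583] [-0.10302726 -0.57166296 -0.35821749]
3.1
```

View pics/w1.png

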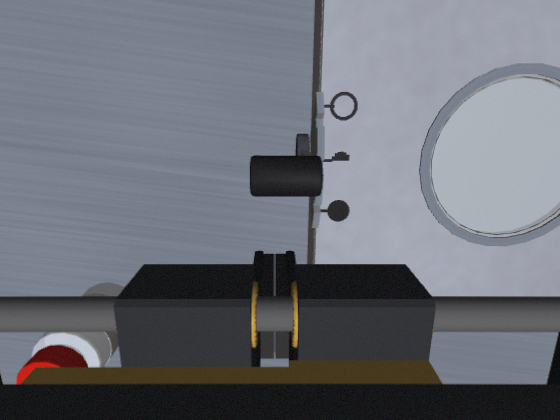

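View pics/top1c.png

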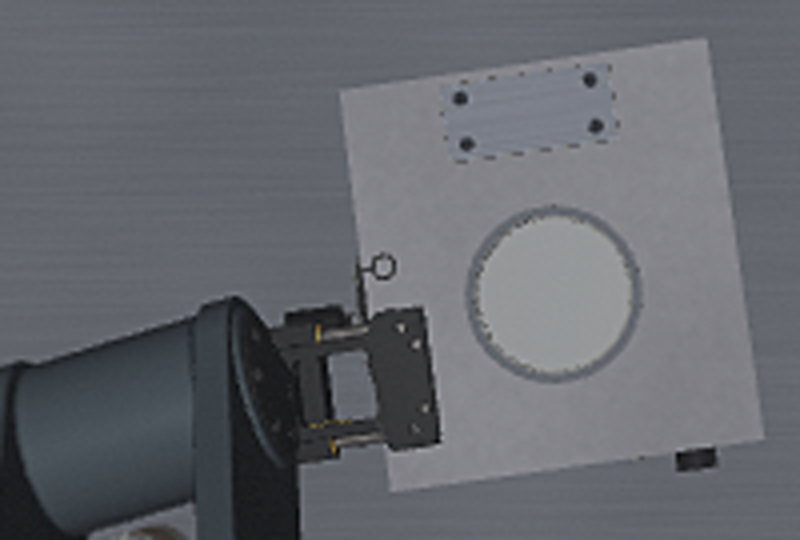

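The wrist view shows the shut fingers just in front of the grip (286,176), in line with it, and the lever upright at the half-disc. Next I go down and push.

Emit:
apply_moves:
  motion: "0 0 0.020 0 0 0 0; 0 0 0.040 0 0 0 0; 0.010 0 0.040 0 0 0 0; 0.020 0 0.040 0 0 0 0; 0.030 0 0.040 0 0 0 0; 0.040 0 0.040 0 0 0 0; 0.048 0 0.040 0 0 0 0; 0.054 0 0.040 0 0 0 0"

```text
time_s: 4.2
position: [0.4936, 0.2438, 0.0977]
tcp_rot: [[0.993, 0.122, 0.001], [0.122, -0.993, 0.0], [0.001, -0.0, -1.0]]
force: [0.1, -0.1, 0.0]
opening: 0.005
```

Run:
```python
from h import *
s=bot.read_state();print(s['position'],s['force'])
snap('wrist','w2')
```

```text
[0.49355168 0.24377155 0.09769192] [ 0.14390198 -0.07172544  0.01687357]
```

View pics/w2.png

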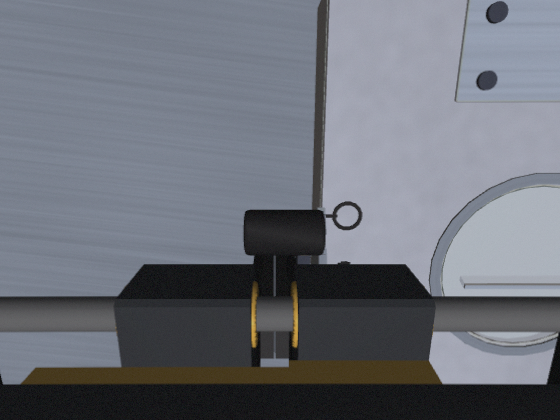

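The grip (285,232) now lies near the ring mark, with almost no force on the tool. I back off and look.

Emit:
apply_moves:
  motion: "-0.020 0 0 0 0 0 0; -0.040 0 0 0 0 0 0; -0.050 0 -0.02 0 0 0 0; -0.050 0 -0.06 0 0 0 0; -0.050 0.02 -0.100 0 0 0 0.087; -0.050 0.07 -0.100 0 0 0 0.087; -0.050 0.130 -0.100 0 0 0 0.087; -0.050 0.190 -0.100 0 0 0 0.087"

```text
time_s: 5.25
position: [0.4661, 0.0475, 0.1979]
tcp_rot: [[0.992, 0.123, 0.001], [0.123, -0.992, -0.0], [0.001, 0.0, -1.0]]
force: [0.9, 0.0, -0.8]
opening: 0.376
```

Run:
```python
from h import *
from plan import *
s=bot.read_state();print(s['position'],s['force'])
snap('top','top2')
im=cv2.imread('pics/top2.png');cv2.imwrite('pics/top2c.png',cv2.resize(im[165:300,170:310],None,fx=4.4,fy=4.4,interpolation=cv2.INTER_CUBIC))
print([(d['point'],d['p']) for d in bot.find_in('lever_grip','top')])
for q in (.0,.45,.9):
    print(q,(proj('top',[(*base(-.02+.085*np.sin(q-.45),.1425),.03+.085*np.cos(q-.45))])-[170,165]+.4)*4.4)
c=np.array([*base(-.06+.054-.05,.147)])+.19*np.array([.1219,-.9925]);print(c)
rel([*c,.198],7,[(.466,-.192,.12),(.466,-.192,.016),(.4362,-.3062,.12)])
```

```text
[0.46608227 0.04749431 0.19788832] [ 0.85599629  0.02686393 -0.75355382]
[([0.5172, 0.2331, 0.1154], 0.54)]
0.0 [[ 94.61014337 423.37405822]]
0.45 [[ 83.02357407 357.73537584]]
0.9 [[ 78.24792428 292.210128  ]]
[0.46586362 0.0485046 ]
[-0.0292  0.2387  0.078 ]
[-0.0292  0.2387  0.182 ]
[-0.0727  0.3484  0.078 ]
```

View pics/top2c.png

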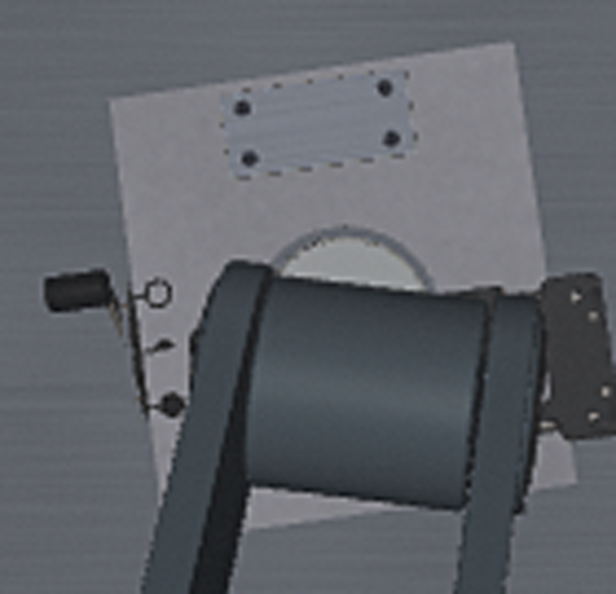

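The top view shows the grip at (78,291) in the crop. The model puts q = 0.9 at (78,292), so the lever rests in the bright-field notch. Next I go over the first objective.

Emit:
apply_moves:
  motion: "-0.007 0.060 0 0 0 0 0.087; -0.015 0.120 0 0 0 0 0.087; -0.022 0.180 0.02 0 0 0 0.087; -0.0292 0.2387 0.04 0 0 0 0.087; -0.0292 0.2387 0.070 0 0 0 0.087; -0.0292 0.2387 0.080 0 0 0 0.087; -0.0292 0.2387 0.080 0 0 0 0.087; -0.0292 0.2387 0.080 0 0 0 0.087"

```text
time_s: 6.35
position: [0.4667, -0.1908, 0.1184]
tcp_rot: [[0.992, 0.124, 0.001], [0.124, -0.992, -0.001], [0.001, 0.001, -1.0]]
force: [0.4, -0.5, 0.6]
opening: 1.003
```

Run:
```python
from h import *
s=bot.read_state();print(s['position'],s['force'],s['moment'],s['tau'],s['opening'])
k=cal('wrist');im=snap('wrist','w3')
f=[(d['point'],d['p']) for d in bot.find_in('lens_a_center','wrist')];print(f)
a=np.linspace(0,2*np.pi,60)
for L in [(.466,-.192),(.4362,-.3062)]:
    for r,z in((.0225,.056),(.027,.047)):
        for u in proj('wrist',np.c_[L[0]+r*np.cos(a),L[1]+r*np.sin(a),0*a+z],k):
            cv2.circle(im,(int(u[0]),int(u[1])),1,(255,0,0),-1)
cv2.imwrite('pics/w3o.png',im[:,:,::-1])
```

```text
[ 0.46670258 -0.1908082   0.11842292] [ 0.40766204 -0.48449104  0.59801945] [ 0.04671963  0.02044511 -0.01710143] [-1.52103519e-01 -3.66762364e+01 -1.07095984e+01  4.99828183e-02
 -1.77717319e-02  1.11549380e-03] 1.0025523844128057
[([0.4716, -0.1875, 0.0549], 0.95)]
```

View pics/w3o.png

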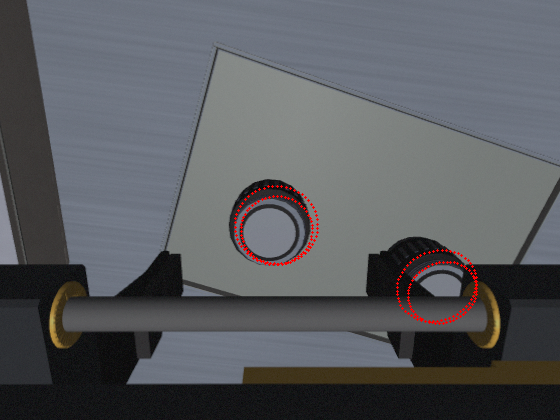

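Run:
```python
from h import *
im=cv2.imread('pics/w3.png');cv2.imwrite('pics/w3c.png',cv2.resize(im[165:285,210:345],None,fx=5,fy=5,interpolation=cv2.INTER_CUBIC))
a=np.linspace(0,2*np.pi,13)[:-1]
print(proj('wrist',[(.466,-.192,.056),(.466,-.192,.047),(.466,-.192,.006)]))
for r,z in((.0225,.056),(.027,.047)):
    p=proj('wrist',np.c_[.466+r*np.cos(a),-.192+r*np.sin(a),0*a+z]);print(p.min(0),p.max(0))
```

```text
[[276.20482298 231.14984444]
 [276.11497594 226.67565593]
 [275.77451848 209.720001  ]]
[240.71622016 196.75394308] [311.45783977 263.80499668]
[235.00038468 186.54043904] [316.91345419 264.46608172]
```

View pics/w3c.png

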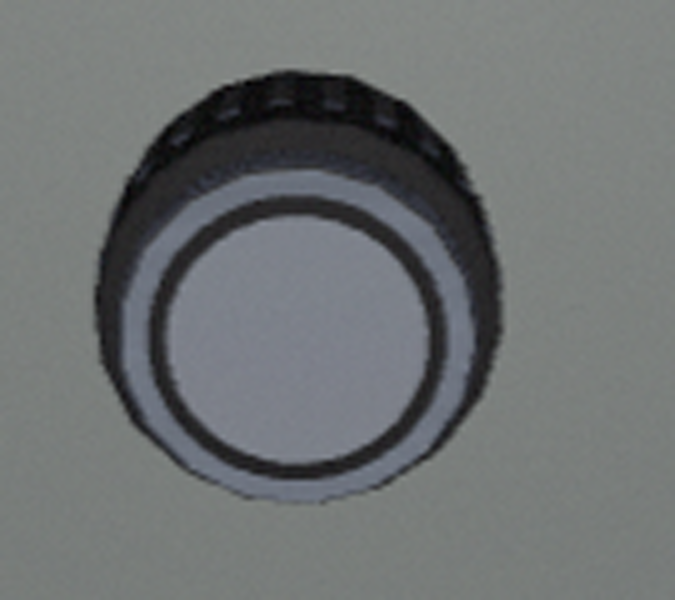

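In the wrist crop, the first objective's top ring is centred at about (269.7,232), which is 2–4 mm towards +y of my top-view estimate. I correct for that and descend.

Emit:
apply_moves:
  motion: "0 -0.0028 0.02 0 0 0 0.087; 0 -0.0028 0.05 0 0 0 0.087; 0 -0.0028 0.08 0 0 0 0.087; 0 -0.0028 0.095 0 0 0 0.087; 0 -0.0028 0.102 0 0 0 0.087; 0 -0.0028 0.102 0 0 0 0.087; 0 -0.0028 0.102 0 0 0 0.045; 0 -0.0028 0.102 0 0 0 0.045"

```text
time_s: 7.45
position: [0.4661, -0.1891, 0.0163]
tcp_rot: [[0.993, 0.122, 0.001], [0.122, -0.993, -0.001], [0.001, 0.001, -1.0]]
force: [0.2, -0.0, -0.1]
opening: 0.852
```

Emit:
apply_moves:
  motion: "0 0 0 0 0 0 0.045; 0 0 0 0 0 0 0.045; 0 0 0 0 0 0 0.045; 0 0 -0.004 0 0 0 0.045; 0 0 -0.010 0 0 0 0.045; 0 0 -0.020 0 0 0 0.045; 0 0 -0.030 0 0 0 0.045; 0 0 -0.030 0 0 0 0.045"

```text
time_s: 8.45
position: [0.4663, -0.1892, 0.0466]
tcp_rot: [[0.993, 0.122, 0.002], [0.122, -0.993, -0.001], [0.002, 0.002, -1.0]]
force: [0.3, 1.3, -2.3]
opening: 0.626
```

Emit:
apply_moves:
  motion: "0 0 0 0 0 0 0.045; 0 0 0 0 0 0 0.045; 0 0 0 0 0 0 0.045; 0 0 0 0 0 0 0.045; 0 0 0 0 0 0 0.045; 0 0 0 0 0 0 0.045; 0 0 0 0 0 0 0.045; 0 0 0 0 0 0 0.045"

```text
time_s: 9.45
position: [0.4657, -0.1888, 0.0456]
tcp_rot: [[0.993, 0.122, 0.0], [0.122, -0.993, -0.0], [0.0, 0.0, -1.0]]
force: [-0.4, -0.4, -2.1]
opening: 0.62
```

Run:
```python
from h import *
snap('wrist','w4')
for i in range(6):
    s=bot.read_state();print(s['position'],s['force'],s['opening'],s['time_s']); bot.capture('wrist')
snap('scene','s4')
```

```text
[ 0.46570141 -0.18880595  0.04554771] [ 0.0975048  -0.27656701 -3.00994689] 0.6200284513504534 9.5
[ 0.4656745  -0.18879825  0.04554759] [ 0.05849765 -0.46863231 -2.37625999] 0.6206670579770642 9.55
[ 0.46570183 -0.18881694  0.04557241] [-0.17430897  0.02358784 -1.72403433] 0.6255063208486412 9.6
[ 0.46569568 -0.18879806  0.04556812] [-0.32903722  0.34578237 -2.59403803] 0.6178543937295222 9.65
[ 0.46568035 -0.18878581  0.04554759] [-0.28992046  0.68555949 -2.98225207] 0.6205835022993269 9.7
[ 0.46569713 -0.18880253  0.04555828] [ 0.74603104  0.80561565 -2.26082956] 0.6213300423997342 9.75
```

View pics/w4.png

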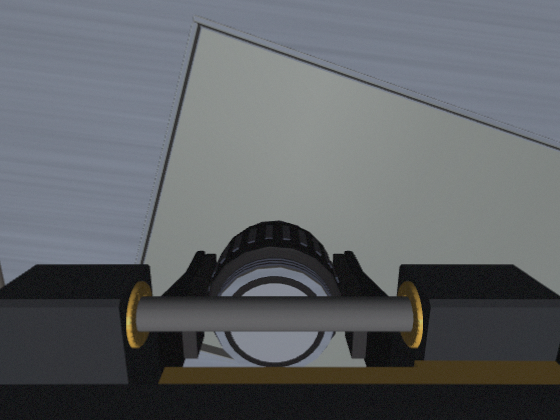

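The first objective is held upright; its glass is seen at about (275,320). The mean pull of about 2.4 N is the lighter objective's weight, since the heavy one is at least 3.9 N. I set it back down.

Emit:
apply_moves:
  motion: "0 0 0.010 0 0 0 0.045; 0 0 0.020 0 0 0 0.045; 0 0 0.026 0 0 0 0.045; 0 0 0.029 0 0 0 0.045; 0 0 0.0298 0 0 0 0.045; 0 0 0.0298 0 0 0 0.045; 0 0 0.0298 0 0 0 0.087; 0 0 0.0298 0 0 0 0.087"

```text
time_s: 10.85
position: [0.4661, -0.1891, 0.016]
tcp_rot: [[0.993, 0.122, 0.001], [0.122, -0.993, -0.001], [0.001, 0.001, -1.0]]
force: [-0.2, 0.5, 0.1]
opening: 0.767
```

Emit:
apply_moves:
  motion: "0 0 0 0 0 0 0.087; 0 0 0 0 0 0 0.087; 0 0 -0.015 0 0 0 0.087; 0 0 -0.045 0 0 0 0.087; 0 0 -0.09 0 0 0 0.087; -0.008 0.035 -0.102 0 0 0 0.087; -0.026 0.075 -0.102 0 0 0 0.087; -0.0432 0.112 -0.102 0 0 0 0.087"

```text
time_s: 11.85
position: [0.4364, -0.3066, 0.1193]
tcp_rot: [[0.992, 0.122, 0.002], [0.122, -0.992, -0.002], [0.001, 0.002, -1.0]]
force: [-0.4, -0.4, -0.0]
opening: 1.0
```

Run:
```python
from h import *
from plan import *
for i in range(3):
    s=bot.read_state();print(s['position'],s['force'],s['opening'],s['time_s']); bot.capture('wrist')
k=cal('wrist');im=snap('wrist','w5')
print(bot.find_in('lens_a_center','wrist'))
a=np.linspace(0,2*np.pi,60)
for L in [(.4362,-.3062)]:
    for r,z in((.0225,.056),):
        p=proj('wrist',np.c_[L[0]+r*np.cos(a),L[1]+r*np.sin(a),0*a+z],k);print(p.min(0),p.max(0))
snap('top','top5');t=cv2.imread('pics/top5.png')
cv2.imwrite('pics/top5c.png',cv2.resize(t[200:295,320:445],None,fx=6,fy=6,interpolation=cv2.INTER_CUBIC))
```

```text
[ 0.43644162 -0.30659488  0.11934491] [-0.37028918 -0.40709523 -0.03422033] 0.9995210152444001 11.85
[ 0.43610918 -0.31224849  0.11943171] [ 0.80595078 -2.77874843  0.70464077] 0.9994253848797255 11.9
[ 0.4364514  -0.30974285  0.11919022] [0.28172595 0.20343458 0.40647007] 1.0017701669776176 11.95
[{'point': [0.4713, -0.1962, 0.0558], 'p': 0.56}]
[237.58056714 194.7979725 ] [308.86315273 262.43115078]
```

View pics/w5.png

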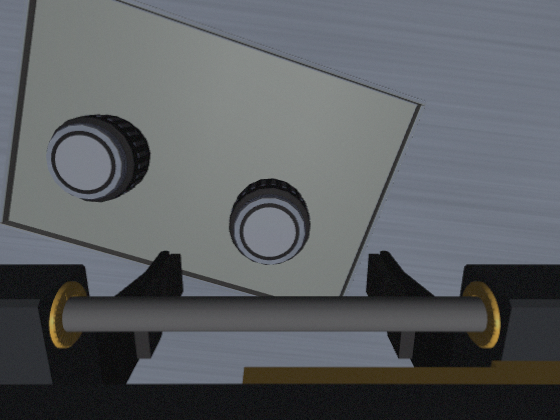

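View pics/top5c.png

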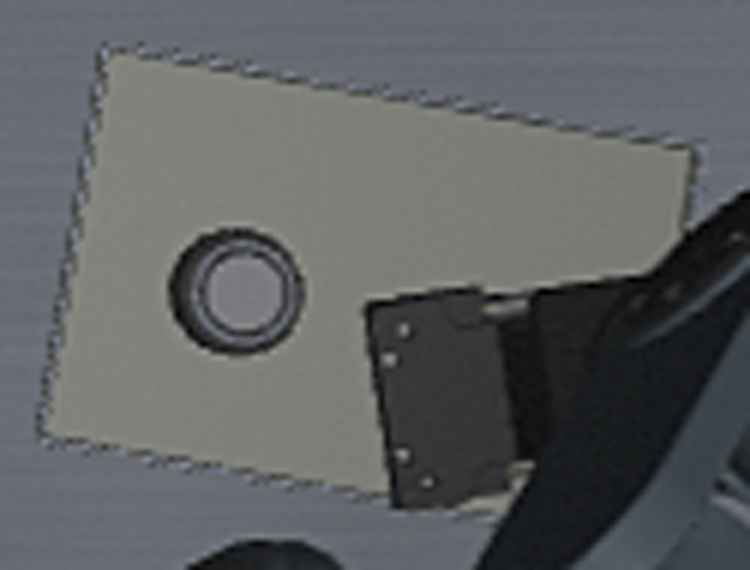

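Both objectives stand; the second one's ring is at (269,232) in the wrist view. The arm was still settling then, so I recheck once.

Run:
```python
from h import *
im=snap('wrist','w6');k=cal('wrist')
s=bot.read_state();print(s['position'],s['force'],s['opening'],s['time_s'])
cv2.imwrite('pics/w6c.png',cv2.resize(im[165:285,160:390,::-1],None,fx=3.4,fy=3.4,interpolation=cv2.INTER_CUBIC))
```

```text
[ 0.43638109 -0.30389821  0.11795778] [-0.66344279  0.47804162 -0.33396284] 0.9982997148425041 12.2
```

View pics/w6c.png

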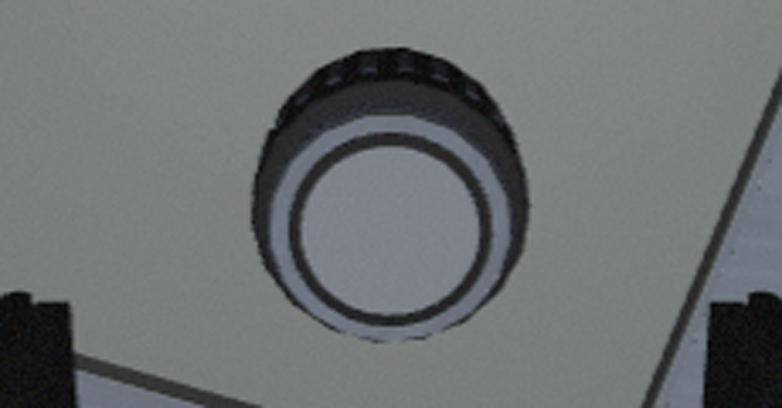

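It is centred between the fingers (ring at x ≈ 275). I descend, grip and lift.

Emit:
apply_moves:
  motion: "0 0 0.02 0 0 0 0.087; 0 0 0.05 0 0 0 0.087; 0 0 0.08 0 0 0 0.087; 0 0 0.095 0 0 0 0.087; 0 0 0.102 0 0 0 0.087; 0 0 0.102 0 0 0 0.087; 0 0 0.102 0 0 0 0.045; 0 0 0.102 0 0 0 0.045"

```text
time_s: 13.2
position: [0.4368, -0.3057, 0.0165]
tcp_rot: [[0.993, 0.122, 0.001], [0.122, -0.993, -0.001], [0.001, 0.001, -1.0]]
force: [-0.3, -0.1, -0.0]
opening: 0.854
```

Emit:
apply_moves:
  motion: "0 0 0 0 0 0 0.045; 0 0 0 0 0 0 0.045; 0 0 0 0 0 0 0.045; 0 0 -0.004 0 0 0 0.045; 0 0 -0.010 0 0 0 0.045; 0 0 -0.020 0 0 0 0.045; 0 0 -0.030 0 0 0 0.045; 0 0 -0.030 0 0 0 0.045"

```text
time_s: 14.2
position: [0.4371, -0.3059, 0.0469]
tcp_rot: [[0.993, 0.122, 0.002], [0.122, -0.993, -0.002], [0.001, 0.002, -1.0]]
force: [-0.0, -0.3, -4.6]
opening: 0.628
```

Emit:
apply_moves:
  motion: "0 0 0 0 0 0 0.045; 0 0 0 0 0 0 0.045; 0 0 0 0 0 0 0.045; 0 0 0 0 0 0 0.045; 0 0 0 0 0 0 0.045; 0 0 0 0 0 0 0.045; 0 0 0 0 0 0 0.045; 0 0 0 0 0 0 0.045"

```text
time_s: 15.2
position: [0.4365, -0.3052, 0.0458]
tcp_rot: [[0.993, 0.122, 0.0], [0.122, -0.993, -0.0], [0.0, 0.0, -1.0]]
force: [-0.1, 0.3, -4.9]
opening: 0.622
```

Run:
```python
from h import *
from plan import *
snap('wrist','w7');F=[]
for i in range(8):
    s=bot.read_state();F.append(s['force'][2]); bot.capture('wrist')
print(s['position'],np.mean(F),F,s['opening'],s['time_s'])
c=np.array([.4365,-.3056]);w=base(-.02,0);print(w,base(-.0198,0))
rel([*c,.0462],7,[(.45,-.15,.15),(*w,.15),(*w,.11)])
```

```text
[ 0.4364762  -0.30521962  0.04575752] -4.23121667410883 [np.float64(-3.623014434469766), np.float64(-3.870301159356157), np.float64(-3.985018655961656), np.float64(-4.774486343285422), np.float64(-3.8308209358299843), np.float64(-5.117259895950829), np.float64(-4.281539414431239), np.float64(-4.367292553585585)] 0.6199910988734743 15.6
[0.49634908 0.09556261] [0.49654759 0.09558699]
[ 0.0324 -0.1528 -0.1038]
[ 0.1083 -0.3909 -0.1038]
[ 0.1083 -0.3909 -0.0638]
```

View pics/w7.png

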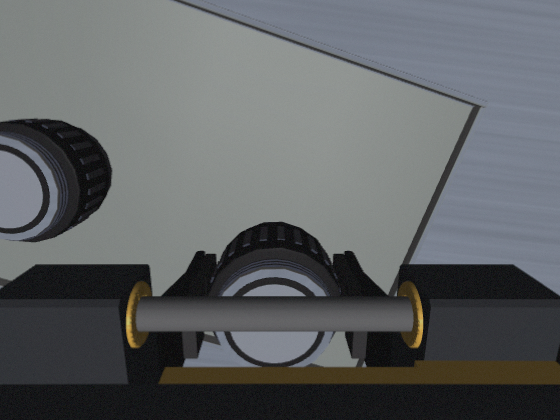

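The second objective pulls about 4.3 N, so it is the heavier one. I raise it and carry it to the window.

Emit:
apply_moves:
  motion: "0 0 -0.025 0 0 0 0.045; 0 0 -0.060 0 0 0 0.045; 0 0 -0.095 0 0 0 0.045; 0.005 -0.020 -0.104 0 0 0 0.045; 0.014 -0.055 -0.104 0 0 0 0.045; 0.025 -0.095 -0.104 0 0 0 0.045; 0.036 -0.135 -0.104 0 0 0 0.045; 0.047 -0.175 -0.104 0 0 0 0.045"

```text
time_s: 16.65
position: [0.4603, -0.1226, 0.1486]
tcp_rot: [[0.993, 0.122, -0.003], [0.122, -0.993, 0.002], [-0.003, -0.002, -1.0]]
force: [1.0, -0.0, -4.4]
opening: 0.619
```

Emit:
apply_moves:
  motion: "0.011 -0.040 0 0 0 0 0.045; 0.022 -0.080 0 0 0 0 0.045; 0.033 -0.120 0 0 0 0 0.045; 0.044 -0.155 0 0 0 0 0.045; 0.053 -0.185 0 0 0 0 0.045; 0.058 -0.205 0 0 0 0 0.045; 0.0613 -0.2159 0 0 0 0 0.045; 0.0613 -0.2159 0.010 0 0 0 0.045"

```text
time_s: 17.65
position: [0.496, 0.0968, 0.1394]
tcp_rot: [[0.992, 0.124, 0.001], [0.124, -0.992, -0.0], [0.001, 0.0, -1.0]]
force: [0.5, -0.4, -4.2]
opening: 0.629
```

Emit:
apply_moves:
  motion: "0 0 0.010 0 0 0 0.045; 0 0 0.020 0 0 0 0.045; 0 0 0.026 0 0 0 0.045; 0 0 0.028 0 0 0 0.045; 0 0 0.028 0 0 0 0.045; 0 0 0.028 0 0 0 0.045; 0 0 0.028 0 0 0 0.045; 0 0 0.028 0 0 0 0.045"

```text
time_s: 18.65
position: [0.4964, 0.096, 0.112]
tcp_rot: [[0.993, 0.122, 0.0], [0.122, -0.993, -0.0], [0.0, 0.0, -1.0]]
force: [-0.4, 0.7, -4.1]
opening: 0.621
```

Run:
```python
from h import *
from plan import *
k=cal('wrist');im=snap('wrist','w8')
s=bot.read_state();print(s['position'],s['force'],s['qvel'],s['opening'],s['time_s'])
w=base(-.02,0);a=np.linspace(0,2*np.pi,80)
for u in proj('wrist',np.c_[w[0]+.049*np.cos(a),w[1]+.049*np.sin(a),0*a+.06],k): cv2.circle(im,(int(u[0]),int(u[1])),1,(255,0,0),-1)
p=s['position']
for u in proj('wrist',np.c_[p[0]+.0225*np.cos(a),p[1]+.0225*np.sin(a),0*a+p[2]+.040],k): cv2.circle(im,(int(u[0]),int(u[1])),1,(0,255,0),-1)
cv2.imwrite('pics/w8o.png',im[:,:,::-1])
snap('top','top8');snap('scene','s8')
t=cv2.imread('pics/top8.png');cv2.imwrite('pics/top8c.png',cv2.resize(t[165:295,170:445],None,fx=2.9,fy=2.9))
t=cv2.imread('pics/s8.png');cv2.imwrite('pics/s8c.png',cv2.resize(t[110:320,140:350],None,fx=2.8,fy=2.8))
```

```text
[0.49639539 0.09599463 0.11193489] [ 0.04320434  0.87513945 -3.93110523] [-0.09870945 -0.02638452  0.04125833  0.02725239  0.01425156  0.03787389] 0.6218937616684351 18.7
```

View pics/w8o.png

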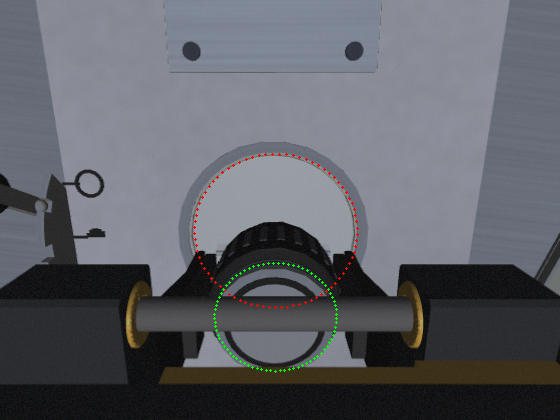

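View pics/top8c.png

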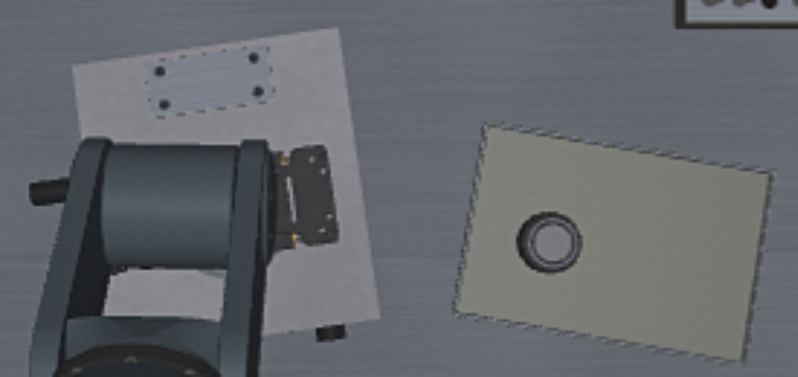

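View pics/s8c.png

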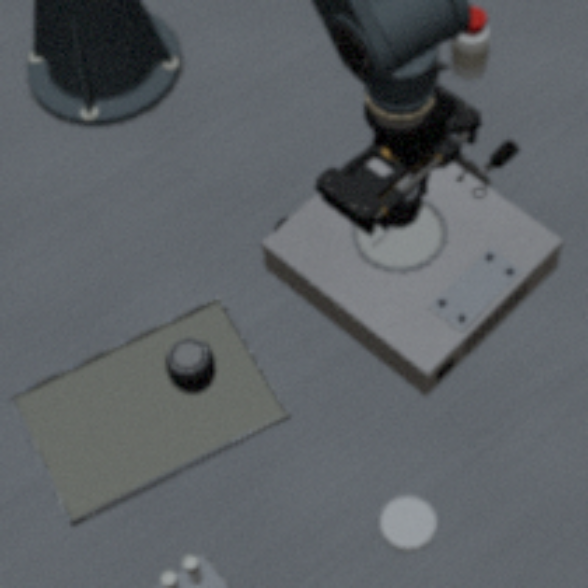

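The wrist view shows the predicted glass edge (red) on the window and the predicted thread ring (green) on the held objective. The grip is still beside the ring mark, and the lighter objective stands on the tray. All agrees, so I hand in.

Run:
```python
from rig import bot
print(bot.hand_in())
```

```text
the job is handed in; nothing more can be done
None
```

The job is done and handed in at about 19 s of the 72 s allowed; no verdict came back.

- **Lever:** I pushed it from the oblique notch to bright field and let go. In the top view after release, the grip lay within a pixel of where a value of 0.90 rad puts it. At the end it was still beside the ring mark.
- **Weighing:** The first objective, nearer the base, pulled about 2.4 N. That is the lighter one, and I set it back upright at its old place on the tray. The second pulled about 4.3 N, so it is the heavier one.
- **Final pose:** The heavier objective is held upright and still over the window. The tool is within about 1 mm of the measured window centre, with about 42 mm of air under the foot. The lighter one stands alone on the tray in both the top and scene views.
- **Disagreement:** My first top-view position for the first objective was 2–4 mm off the wrist view. I corrected it before gripping.
- **Bystanders:** I did not measure the tube block, bottle and dish again at the end. The arm went nowhere near the block and dish, and passed the bottle only well above and to the side.

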